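# Refit the balance pan and set the check weight on it

### The arm

A 6-joint arm with a two-finger parallel gripper is mounted at the origin on a cart in front of the work surface, level with it; the furniture and walls round the work are solid. World frame = base frame: x ahead of the robot, y to its left, z up, the work surface at z = 0. Lengths are in m, angles in rad, forces in N, time in s.
With the tool pointing down it reaches from about 0.35 to 0.975 m from the base axis. Payload 4.9 kg.
Tool frame: the origin (TCP) lies midway between the tips of the shut fingers; the grasp point (between the pads) lies 19 mm behind it; z points along the fingers, y is the line along which they close (so a half turn about z gives the same grasp; the last joint's range is limited). The gripper opens to 85 mm and grips with 20 to 120 N. Pads are 22 mm wide; open, the fingers measure 114 mm over their backs; the gripper's body (76 mm by 85 mm) begins 54 mm behind the grasp point. The pads swing forward as they close: fully open they stand 13 mm farther back than shut.
Start: joints at [1.003, 0.053, 1.613, -0, 1.476, -0.119], TCP at [0.271, 0.563, 0.231] pointing down, gripper open.
Joint ranges: [-3.01, 3.01], [-1.01, 2.22], [0.06, 2.58], [-1.02, 4.17], [0.09, 2.62], [-3.14, 3.14]. Speed limits (rad/s): [2.57, 2.57, 3.14, 3.14, 3.14, 3.14].

### API

Orientations are given as a rotation vector (axis times angle).
In Python, from station import ctrl gives the robot as it stands.
- The arm moves only by the tool carry_out, never from a script. Its argument "moves" is a list of rows, each an object of numbers: "x", "y", "z": the shift along the tool's x, y, z in units of 25 mm (1.0 is 25 mm); "turn": the turn about the tool's z in rad. In form: [{"x": .., "y": .., "z": .., "turn": ..}, ...]. A call has exactly 8 rows; each row shifts and turns the commanded pose from where the row before left it, along the tool's axes as they then stand; what a row does not reach is not made up. A row lasts 1/10 s, in which the tool goes at most 50 mm and 8.59 degrees, less where a joint would pass 70% of its speed; a pose out of reach is approached as far as the arm can. A call is refused whole if a number of a shift passes 1 or a number of a turn 0.15, either way. A call with a gripper value outside its range is refused whole. "grip" is the finger opening in mm, from 0 to 85.4, set as the call begins (left out, the last holds). The fingers move at their own pace and stop on an object; "newtons" is the grip in N (left out, the last holds). Time passes only in rows, so rows that do not move let the fingers close, or fill a call up. It gives the time, the measured TCP pose, the force, the opening and the grip force at its end, in the units of the state.
- ctrl.get_obs(): the state, without advancing time (a new reading comes with each control period).
- ctrl.get_image(name): name is "scene" or "top" or "wrist"; returns the picture (384x512x3 uint8, red, green, blue); there is no depth.
- ctrl.calibration(name): a dict with "fx", "fy", "cx", "cy" (pixels), "R" (3x3) and "t" (3): a world point X has camera coordinates R X + t; the wrist camera has in their place "T_tool_cam" (4x4, takes a point from camera to tool coordinates, whose origin is the TCP and whose axes are the flange's). Camera axes: x right, y down, z forward; pixel columns grow to the right and rows downward; lengths in m; the calibration is good to about 2 mm. A picture is of the moment at which its call begins: read the wrist's pose just before it. calibration takes no time and is no camera call.
- ctrl.finish_job(): hands the job in; it is judged then, once.
Trained networks look in the newest picture that a camera, given by its name, has taken for a name from the list of things; names that differ only in an ending like _2 or _b are one class to them, and where a whole thing is asked for, a point or a joint stands for the part that bears it (a point fixed in the world has none). Each returns a list of dicts, best first, with "confidence" (0 to 1); they miss things now and then, are a little off and sometimes report something else, mostly with a low value. They report only what shows in the picture. A call takes as long as a camera call.
- ctrl.look_for(camera, query): "rect" ([left, top, width, height] in pixels, round what is visible of it).
- ctrl.mark_of(camera, query): "pixel" ([column, row] in pixels: a listed point, or the origin of a listed thing).
The state is a dict: "t": time; "q": joint angles; "dq": joint speeds; "effort": joint torques, N m; "tool_pos": TCP position; "tool_rot": TCP orientation; "contact_force": force on the tool from outside, world axes, zero at the start; "wrist_torque": the same for the moment, N m; "opening": finger opening in m; "grip_force": force on a finger pad.
Only numpy, scipy, OpenCV 4.12 (cv2) and the standard library are available. Lean on these libraries where they do the work, as an engineer would, in place of code of your own. Each camera call takes 0.05 s, during which the arm holds its last target. There are 200 camera calls.

### The job

The balance's pan has been taken off for cleaning: put it back on its carrier, level and right way up, so that its rim caps the carrier, and let go. Then take the largest of the three check weights and stand it upright in the middle of the pan, gently, so that the load cell is never pressed hard or shocked. Leave the two smaller weights standing where they are.

Things in the scene. Friction and masses are not known exactly. Their poses are not given: they have to be found in the camera images.
- balance: Compact laboratory balance, light grey, 214 mm deep (x) by 162 wide (y), fixed on the desk; the rear two thirds are a flat deck 54 mm high, the front a low sloping panel with display and keys. Origin: centre of its underside. x points from the front panel to the rear, z up. The pan carrier stands on the deck at x = +40 mm, y = 0.
- carrier_top (a point): Centre of the top face of the bare pan carrier, an aluminium disc 56 mm across and 8 mm thick with a bevelled upper edge, on a thin stem; its top stands 74 mm above the desk and 20 mm above the deck. z points up.
- carrier (a joint): How far the carrier is pressed down, in m: nearly 0 when bare, about 5 N per mm, solid stop at 0.008. Pan and large weight together press it to about 0.0015; beyond 0.005 (25 N) the load cell is overloaded.
- pan: Round stainless pan, 68 mm across and 14 mm high, 0.12 kg: a flat plate 3 mm thick with a rim turned down all round (rim wall 3 mm, inside 62 mm across and 11 mm deep), lying right way up on the desk. Origin: centre of the underside of the rim, z up. Seated on the carrier, its plate lies on the carrier and this origin is 11 mm below the carrier's top.
- pan_top (a point): Centre of the pan's flat upper face, 14 mm above the pan's origin; a fine ring 52 mm across is engraved round it.
- pad: Flat black rubber pad 80 (x) by 230 (y) by 3 mm, fixed on the desk; the three weights stand on it in a row along its y axis, 75 mm apart, in any order. Origin: centre of its underside.
- weight_large: The largest check weight: steel cylinder 44 mm across and 36 mm high with a waisted knob (28 mm across) on top, 57 mm high in all, 0.5 kg. Origin: centre of its underside, z up.
- weight_medium: The middle check weight: same shape, 32 mm across, 42 mm high in all, 0.2 kg. Origin: centre of its underside. To be left alone.
- weight_small: The smallest check weight: same shape, 25 mm across, 35 mm high in all, 0.1 kg. Origin: centre of its underside. To be left alone.

How it is judged:
By the outcome, as a careful person would: the job done as asked, in the order asked, and still so for the second after the job is handed in, with the robot touching nothing.
It also fails if it takes over 56 s, if anything falls off the work surface, if the arm or the gripper's body presses on something with over 40 N, if the wrist force passes 120 N, or if a joint passes its speed limit or range.

## Working session

There is one attempt and no reset: what is moved stays moved. The work goes in short steps, Python scripts to look and compute and a tool call to move; the robot and the scene stay as the last step left them, time stands still between calls to the robot, and variables do not carry over. Pictures are saved under pics/ and viewed, at most 12 in all, crops included, and the job is handed in when it is done.

Besides the shell and the picture viewer there is one more tool, called after "Call:" by a JSON object that holds its "op" and its "data". carry_out: Moves the arm, as the interface text tells. Its arguments: {"type":"object","properties":{"moves":{"type":"array"},"grip":{"type":"number"},"newtons":{"type":"number"}},"required":["moves"]}

```bash
mkdir -p pics
cat > h.py <<'E'
import numpy as np, cv2
from scipy.spatial.transform import Rotation as Ro
from station import ctrl
def cam(name,obs=None):
    c=ctrl.calibration(name)
    K=np.array([[c['fx'],0,c['cx']],[0,c['fy'],c['cy']],[0,0,1]])
    if 'T_tool_cam' in c:
        T=np.eye(4);T[:3,:3]=Ro.from_rotvec(obs['tool_rot']).as_matrix();T[:3,3]=obs['tool_pos']
        M=np.linalg.inv(T@np.array(c['T_tool_cam']));return K@M[:3]
    return K@np.c_[np.array(c['R']),np.array(c['t'])]
def tri(Ps,px):
    A=np.vstack([np.vstack([p[0]*P[2]-P[0],p[1]*P[2]-P[1]]) for P,p in zip(Ps,px)])
    v=np.linalg.svd(A)[2][-1];return v[:3]/v[3]
def onz(P,p,z):
    H=np.c_[P[:,0],P[:,1],P[:,2]*z+P[:,3]]
    w=np.linalg.solve(H,[p[0],p[1],1]);return w[:2]/w[2]
def proj(P,X):
    w=P@np.r_[X,1];return w[:2]/w[2]
def snap(n,f):
    o=ctrl.get_obs();im=ctrl.get_image(n);cv2.imwrite('pics/'+f,im[:,:,::-1]);return o
E
cat > a.py <<'E'
from h import *
snap('scene','s0.png');snap('top','t0.png')
a=cv2.imread('pics/s0.png');b=cv2.imread('pics/t0.png')
P={n:cam(n) for n in('scene','top')}
for q in ['pan','pan_top','carrier_top','balance','pad','weight_large','weight_medium','weight_small']:
    best={}
    for n in P:
        r=ctrl.mark_of(n,q)[:2]
        print(q,n,[(np.round(d['pixel'],1),round(d['confidence'],2)) for d in r])
        if r: best[n]=r[0]['pixel']
    if len(best)==2: print('   ',tri([P[n] for n in best],list(best.values())).round(4))
o=ctrl.get_obs();print(o['t'],o['tool_pos'],o['tool_rot'],Ro.from_rotvec(o['tool_rot']).as_matrix().round(3),o['opening'])
print(ctrl.calibration('wrist'))
E
python3 a.py
```

```text
pan scene [(array([208. , 167.6]), 0.5)]
pan top [(array([170.5, 190.6]), 0.81)]
    [ 0.5477  0.2779 -0.0079]
pan_top scene [(array([208.8, 163.7]), 0.46)]
pan_top top [(array([340.9, 191.3]), 0.62), (array([173. , 191.8]), 0.59)]
    [ 0.3736 -0.2006  0.3546]
carrier_top scene [(array([257.7, 172.5]), 0.46)]
carrier_top top [(array([236.9, 167.3]), 0.48)]
    [0.5992 0.0401 0.0836]
balance scene [(array([300.7, 252.6]), 0.73), (array([248.6, 196.8]), 0.56)]
balance top [(array([236.3, 186.6]), 0.56)]
    [ 0.7128  0.0185 -0.3341]
pad scene [(array([316.9, 270.9]), 0.68)]
pad top [(array([342.4, 191.9]), 0.92), (array([168.7, 189.2]), 0.34)]
    [ 0.5295 -0.322  -0.0007]
weight_large scene [(array([298.6, 252.6]), 0.78)]
weight_large top [(array([342.4, 192.6]), 0.7), (array([319.7, 186.6]), 0.47)]
    [ 0.4982 -0.2962  0.0678]
weight_medium scene [(array([322.7, 271.4]), 0.45)]
weight_medium top [(array([346.1, 189.8]), 0.44)]
    [ 0.5365 -0.3346  0.0043]
weight_small scene [(array([340.2, 288.2]), 0.58)]
weight_small top [(array([365.4, 191.2]), 0.53)]
    [ 0.5311 -0.4011  0.0066]
0.9 [0.27116606 0.56313728 0.23136909] [-6.99092034e-01 -3.06282034e+00 -1.77201542e-04] [[-0.901  0.434  0.   ]
 [ 0.434  0.901  0.   ]
 [ 0.     0.    -1.   ]] 0.08542898328948896
{'fx': 319.76492256655104, 'fy': 319.76492256655104, 'cx': 256.9097341896293, 'cy': 191.4943512383165, 'T_tool_cam': array([[-2.74922582e-04, -9.56133275e-01, -2.92931879e-01,
         7.42368584e-02],
       [ 9.99999738e-01, -6.67318420e-05, -7.20706726e-04,
         3.64482049e-04],
       [ 6.69543798e-04, -2.92932000e-01,  9.56133042e-01,
        -1.42945400e-01],
       [ 0.00000000e+00,  0.00000000e+00,  0.00000000e+00,
         1.00000000e+00]])}
```

```bash
python3 -c "
import cv2,numpy as np
a=cv2.imread('pics/s0.png')[110:330,150:420];b=cv2.imread('pics/t0.png')[110:270,120:420]
a=cv2.resize(a,None,fx=2.7,fy=2.7,interpolation=2);b=cv2.resize(b,None,fx=2.6,fy=2.6,interpolation=2)
cv2.imwrite('pics/a1.png',a);cv2.imwrite('pics/b1.png',b)"
```

```text
(no output)
```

View pics/a1.png

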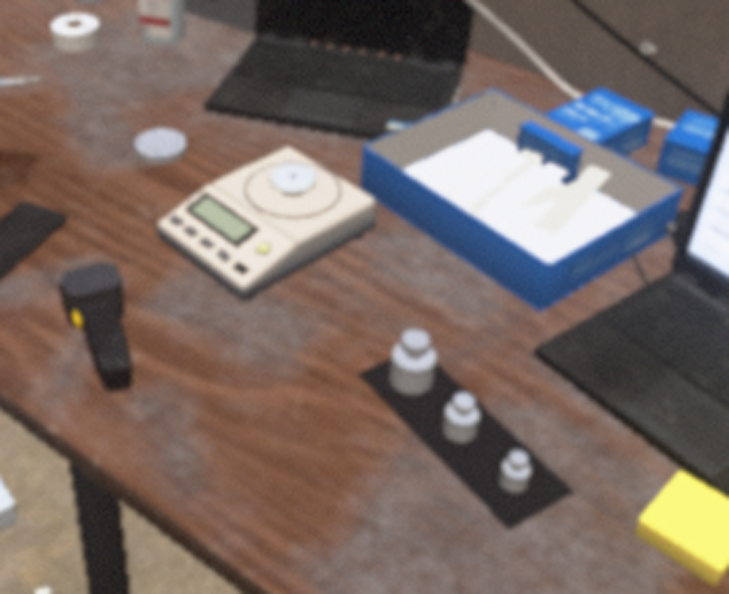

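View pics/b1.png

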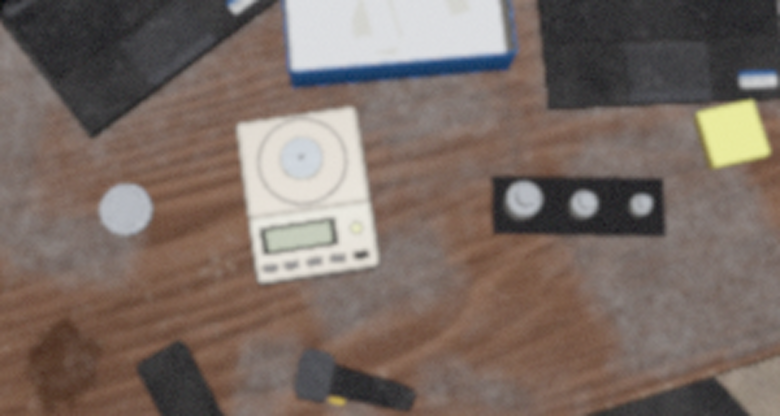

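The scene picture shows the pan at about (210,163), the carrier at (258,176) and the three weights in a row with the largest nearest the balance, its knob at about (302,237). In the top picture the pan is at (168.5,190.4), the carrier at (236,170) and the large weight's knob at (321.5,186). I'm moving toward the pan and measuring on the way.

Call:
{"op": "carry_out", "data": {"moves": [{"x": -0.93,"y": -0.34},{"x": -0.93,"y": -0.34},{"x": -0.93,"y": -0.34},{"x": -0.93,"y": -0.34},{"x": -0.93,"y": -0.34},{"x": -0.93,"y": -0.34},{"x": -0.93,"y": -0.34},{"x": -0.93,"y": -0.34}], "grip": 85, "newtons": 40}}

```text
validation failed for argument at $.mo...
```

```bash
cat > m.py <<'E'
import sys,json
from h import *
o=snap('wrist',sys.argv[1]);P=cam('wrist',o)
print('t',o['t'],'tcp',o['tool_pos'].round(4),'F',np.round(o['contact_force'],1),'open',round(o['opening'],4))
R=Ro.from_rotvec(o['tool_rot']).as_matrix();print(R.round(3).tolist())
try: S=json.load(open('obs.json'))
except Exception: S={}
for a in sys.argv[2:]:
    q,z=a.split(':')
    for d in ctrl.mark_of('wrist',q)[:2]:
        p=d['pixel'];w=onz(P,p,float(z));dl=R.T@(np.r_[w,float(z)]-o['tool_pos'])
        print(q,np.round(p,1),round(d['confidence'],2),'at z',z,w.round(4),'tool shift/25mm',(dl/.025).round(2))
    r=ctrl.mark_of('wrist',q)[:1] if 0 else None
    ds=ctrl.look_for('wrist',q)[:1]
    if ds: print('   rect',np.round(ds[0]['rect'],1),round(ds[0]['confidence'],2))
    b=ctrl.mark_of('wrist',q)
    if b:
        S.setdefault(q,[]).append([P.tolist(),list(map(float,b[0]['pixel']))])
        if len(S[q])>1: print('   tri last2',tri([np.array(s[0]) for s in S[q][-2:]],[s[1] for s in S[q][-2:]]).round(4))
json.dump(S,open('obs.json','w'))
E
sleep 1; python3 m.py w0.png pan_top:0.014 carrier_top:0.074
```

```text
t 0.9 tcp [0.2712 0.5631 0.2314] F [ 0.7  0.2 -0.1] open 0.0854
[[-0.901, 0.434, 0.0], [0.434, 0.901, 0.0], [0.0, 0.0, -1.0]]
```

Call:
{"op": "carry_out", "data": {"moves": [{"x": -0.93,"y": -0.34},{"x": -0.93,"y": -0.34},{"x": -0.93,"y": -0.34},{"x": -0.93,"y": -0.34},{"x": -0.93,"y": -0.34},{"x": -0.93,"y": -0.34},{"x": -0.93,"y": -0.34},{"x": -0.93,"y": -0.34}]}}

```text
validation failed for argument at $.mo...
```

```bash
python3 m.py w1.png pan_top:0.014 carrier_top:0.074 balance:0
```

```text
t 1.25 tcp [0.2712 0.5631 0.2313] F [-0.3  0.5  0.5] open 0.0852
[[-0.901, 0.434, 0.0], [0.434, 0.901, -0.0], [-0.0, -0.0, -1.0]]
```

View pics/w1.png

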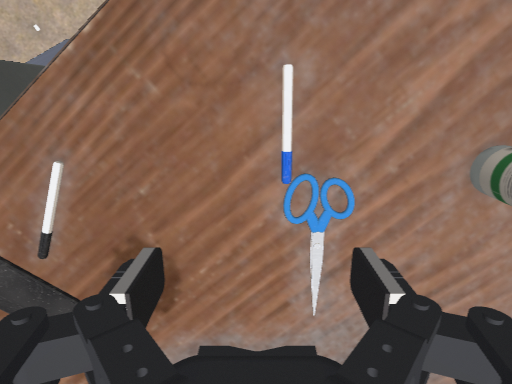

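The wrist view shows only pens and scissors, because the move was refused and the arm did not move. I'll give all four keys in each row. First I turn so that the fingers close along world x.

Call:
{"op": "carry_out", "data": {"moves": [{"x": 0,"y": 0,"z": 0,"turn": 0.14},{"x": 0,"y": 0,"z": 0,"turn": 0.14},{"x": 0,"y": 0,"z": 0,"turn": 0.14},{"x": 0,"y": 0,"z": 0,"turn": 0.14},{"x": 0,"y": 0,"z": 0,"turn": 0.14},{"x": 0,"y": 0,"z": 0,"turn": 0.14},{"x": 0,"y": 0,"z": 0,"turn": 0.14},{"x": 0,"y": 0,"z": 0,"turn": 0.14}], "grip": 85, "newtons": 40}}

```text
t: 2.55
tool_pos: [0.2712, 0.5631, 0.2313]
tool_rot: [2.226, 2.217, -0.0]
contact_force: [-1.1, -0.3, -1.5]
opening: 0.0848
grip_force: 0.0
```

Call:
{"op": "carry_out", "data": {"moves": [{"x": -0.9,"y": 0.9,"z": 0,"turn": 0},{"x": -0.9,"y": 0.9,"z": 0,"turn": 0},{"x": -0.9,"y": 0.9,"z": 0,"turn": 0},{"x": -0.9,"y": 0.9,"z": 0,"turn": 0},{"x": -0.9,"y": 0.9,"z": 0,"turn": 0},{"x": -0.9,"y": 0.9,"z": 0,"turn": 0},{"x": -0.9,"y": 0.9,"z": 0,"turn": 0},{"x": -0.9,"y": 0.9,"z": 0,"turn": 0}]}}

```text
t: 3.35
tool_pos: [0.4523, 0.3825, 0.2314]
tool_rot: [2.219, 2.224, 0.001]
contact_force: [0.1, 0.5, -0.7]
opening: 0.0849
grip_force: 0.0
```

Call:
{"op": "carry_out", "data": {"moves": [{"x": -0.7,"y": 0.6,"z": 0,"turn": 0},{"x": -0.6,"y": 0.6,"z": 0,"turn": 0},{"x": -0.6,"y": 0.6,"z": 0,"turn": 0},{"x": -0.6,"y": 0.5,"z": 0,"turn": 0},{"x": -0.5,"y": 0.5,"z": 0,"turn": 0},{"x": -0.4,"y": 0.3,"z": 0,"turn": 0},{"x": 0,"y": 0,"z": 0,"turn": 0},{"x": 0,"y": 0,"z": 0,"turn": 0}]}}

```text
t: 4.15
tool_pos: [0.529, 0.2988, 0.2312]
tool_rot: [-2.219, -2.223, 0.0]
contact_force: [0.6, 0.9, -0.1]
opening: 0.0852
grip_force: 0.0
```

```bash
python3 m.py w2.png pan_top:0.014 pan:0
```

```text
t 4.15 tcp [0.529  0.2988 0.2312] F [ 0.6  0.9 -0.1] open 0.0852
[[-0.002, 1.0, -0.0], [1.0, 0.002, 0.0], [0.0, -0.0, -1.0]]
pan_top [275.8 178.4] 0.64 at z 0.014 [0.5515 0.2791] tool shift/25mm [-0.79  0.9   8.69]
   rect [247.3 147.8  60.9  57.1] 0.76
pan [275.5 176.6] 0.74 at z 0 [0.552  0.2777] tool shift/25mm [-0.85  0.92  9.25]
   rect [247.7 143.8  57.   61.1] 0.62
```

Call:
{"op": "carry_out", "data": {"moves": [{"x": -0.2,"y": 0.2,"z": 0.8,"turn": 0},{"x": -0.2,"y": 0.2,"z": 0.9,"turn": 0},{"x": -0.2,"y": 0.2,"z": 0.9,"turn": 0},{"x": -0.2,"y": 0.2,"z": 0.9,"turn": 0},{"x": 0,"y": 0.1,"z": 0.8,"turn": 0},{"x": 0,"y": 0,"z": 0.5,"turn": 0},{"x": 0,"y": 0,"z": 0,"turn": 0},{"x": 0,"y": 0,"z": 0,"turn": 0}], "grip": 78}}

```text
t: 5.3
tool_pos: [0.5519, 0.279, 0.1119]
tool_rot: [2.219, 2.224, 0.001]
contact_force: [0.4, 0.7, -0.1]
opening: 0.0781
grip_force: 0.0
```

```bash
python3 m.py w3.png pan_top:0.014 pan:0
```

```text
t 5.3 tcp [0.5519 0.279  0.1119] F [ 0.4  0.7 -0.1] open 0.0781
[[-0.002, 1.0, 0.0], [1.0, 0.002, 0.0], [0.0, 0.0, -1.0]]
pan_top [255.5 190.9] 0.9 at z 0.014 [0.5513 0.2804] tool shift/25mm [ 0.06 -0.02  3.91]
   rect [213.5 147.6  88.2  84.2] 0.93
   tri last2 [0.5516 0.2781 0.0081]
pan [256.3 186.3] 0.79 at z 0 [0.5519 0.2801] tool shift/25mm [ 0.04 -0.    4.47]
   rect [211.9 147.4  87.2  84.1] 0.97
   tri last2 [ 0.5524  0.2749 -0.0148]
```

View pics/w3.png

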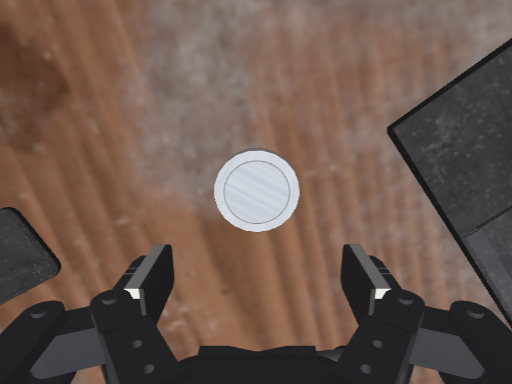

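The pan sits at (257,190), midway between the fingertips at columns 173 and 343. It is about 66 mm across by the calibration, so the grasp is aligned. I'm going down.

Call:
{"op": "carry_out", "data": {"moves": [{"x": 0.04,"y": 0,"z": 0.8,"turn": 0},{"x": 0,"y": 0,"z": 0.9,"turn": 0},{"x": 0,"y": 0,"z": 0.9,"turn": 0},{"x": 0,"y": 0,"z": 0.8,"turn": 0},{"x": 0,"y": 0,"z": 0.5,"turn": 0},{"x": 0,"y": 0,"z": 0.3,"turn": 0},{"x": 0,"y": 0,"z": 0.2,"turn": 0},{"x": 0,"y": 0,"z": 0.1,"turn": 0}]}}

```text
t: 6.45
tool_pos: [0.5522, 0.2798, -0.0008]
tool_rot: [2.219, 2.223, 0.001]
contact_force: [0.9, -0.8, 1.1]
opening: 0.0777
grip_force: 0.0
```

Call:
{"op": "carry_out", "data": {"moves": [{"x": 0,"y": 0,"z": 0.05,"turn": 0},{"x": 0,"y": 0,"z": 0,"turn": 0},{"x": 0,"y": 0,"z": 0,"turn": 0},{"x": 0,"y": 0,"z": 0,"turn": 0},{"x": 0,"y": 0,"z": 0,"turn": 0},{"x": 0,"y": 0,"z": 0,"turn": 0},{"x": 0,"y": 0,"z": 0,"turn": 0},{"x": 0,"y": 0,"z": 0,"turn": 0}], "grip": 62}}

```text
t: 7.25
tool_pos: [0.5527, 0.28, -0.0009]
tool_rot: [2.219, 2.223, 0.003]
contact_force: [-2.0, -0.0, 5.7]
opening: 0.0656
grip_force: 45.1
```

Call:
{"op": "carry_out", "data": {"moves": [{"x": 0,"y": 0,"z": -0.1,"turn": 0},{"x": 0,"y": 0,"z": -0.4,"turn": 0},{"x": 0,"y": 0,"z": -0.8,"turn": 0},{"x": 0,"y": 0,"z": -1,"turn": 0},{"x": 0,"y": 0,"z": -1,"turn": 0},{"x": 0,"y": 0,"z": -1,"turn": 0},{"x": 0,"y": 0,"z": -1,"turn": 0},{"x": 0,"y": 0,"z": -0.7,"turn": 0}]}}

```text
t: 8.05
tool_pos: [0.5522, 0.2798, 0.1499]
tool_rot: [2.218, 2.223, 0.003]
contact_force: [0.4, 0.0, -1.1]
opening: 0.0654
grip_force: 44.8
```

```bash
python3 m.py w4.png pan_top:0.14 carrier_top:0.074
python3 - <<'E'
from h import *
P={n:cam(n) for n in('scene','top')}
for q in('carrier_top','pan_top'):
  b={}
  for n in P:
    ctrl.get_image(n);r=ctrl.mark_of(n,q);print(q,n,[(np.round(d['pixel'],1),round(d['confidence'],2),onz(P[n],d['pixel'],.074 if q[0]=='c' else .145).round(4)) for d in r[:2]])
    if r:b[n]=r[0]['pixel']
  if len(b)==2:print(tri([P[n] for n in b],list(b.values())))
E
```

```text
t 8.05 tcp [0.5522 0.2798 0.1499] F [ 0.4  0.  -1.1] open 0.0654
[[-0.002, 1.0, 0.002], [1.0, 0.002, 0.001], [0.001, 0.002, -1.0]]
pan_top [256.8 266. ] 0.96 at z 0.14 [0.5526 0.2657] tool shift/25mm [-0.56  0.01  0.4 ]
   rect [185.  187.2 148.7 144.8] 0.64
   tri last2 [0.5521 0.3771 0.3321]
carrier_top scene [(array([260.1, 176.3]), 0.47, array([0.5961, 0.0308]))]
carrier_top top [(array([234.4, 167.5]), 0.52, array([0.6074, 0.046 ]))]
[0.60996461 0.04757473 0.05970184]
pan_top scene [(array([209.4, 127.6]), 0.69, array([0.5621, 0.2853]))]
pan_top top [(array([156.3, 182.8]), 0.41, array([0.5456, 0.2822]))]
[0.55150781 0.27789945 0.15013593]
```

View pics/w4.png

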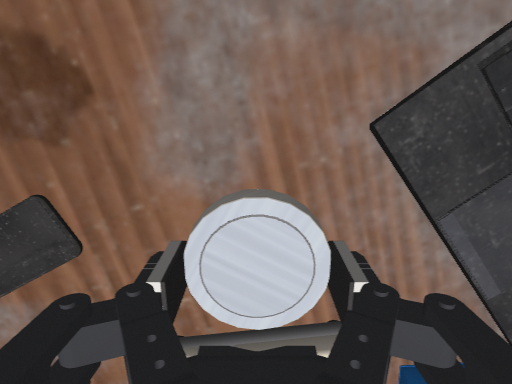

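The pan is held level between the pads, its ring centred at about (257,262). I'm carrying it past the carrier so the wrist camera can see the bare carrier.

Call:
{"op": "carry_out", "data": {"moves": [{"x": -0.4,"y": 0.1,"z": 0,"turn": 0},{"x": -0.8,"y": 0.1,"z": 0,"turn": 0},{"x": -1,"y": 0.2,"z": 0,"turn": 0},{"x": -1,"y": 0.2,"z": 0,"turn": 0},{"x": -1,"y": 0.2,"z": 0,"turn": 0},{"x": -1,"y": 0.2,"z": 0,"turn": 0},{"x": -1,"y": 0.2,"z": 0,"turn": 0},{"x": -1,"y": 0.2,"z": 0,"turn": 0}]}}

```text
t: 9.6
tool_pos: [0.5873, 0.098, 0.1477]
tool_rot: [2.219, 2.223, -0.0]
contact_force: [-0.4, 0.2, -2.0]
opening: 0.0655
grip_force: 44.8
```

Call:
{"op": "carry_out", "data": {"moves": [{"x": -1,"y": 0.2,"z": 0,"turn": 0},{"x": -1,"y": 0.2,"z": 0,"turn": 0},{"x": -1,"y": 0.2,"z": 0,"turn": 0},{"x": -1,"y": 0.2,"z": 0,"turn": 0},{"x": -0.9,"y": 0,"z": 0,"turn": 0},{"x": -0.6,"y": 0,"z": 0,"turn": 0},{"x": -0.4,"y": 0,"z": 0,"turn": 0},{"x": 0,"y": 0,"z": 0,"turn": 0}]}}

```text
t: 10.4
tool_pos: [0.6073, -0.0488, 0.1476]
tool_rot: [2.221, 2.222, -0.0]
contact_force: [0.2, 0.2, -1.8]
opening: 0.0653
grip_force: 44.8
```

```bash
python3 m.py w5.png carrier_top:0.074 pan_top:0.165
```

```text
t 10.4 tcp [ 0.6073 -0.0488  0.1476] F [ 0.2  0.2 -1.8] open 0.0653
[[-0.001, 1.0, 0.0], [1.0, 0.001, -0.0], [-0.0, 0.0, -1.0]]
carrier_top [243.3  68.6] 0.55 at z 0.074 [0.5991 0.041 ] tool shift/25mm [ 3.59 -0.33  2.94]
   rect [198.6  22.4  90.2  86.8] 0.71
pan_top [256.8 268. ] 0.67 at z 0.165 [ 0.6077 -0.048 ] tool shift/25mm [ 0.03  0.01 -0.7 ]
pan_top [241.6  68.8] 0.54 at z 0.165 [0.6021 0.0346] tool shift/25mm [ 3.33 -0.21 -0.7 ]
   rect [183.6 186.5 148.5 142.6] 0.86
   tri last2 [ 0.5045 23.8557 40.7851]
```

View pics/w5.png

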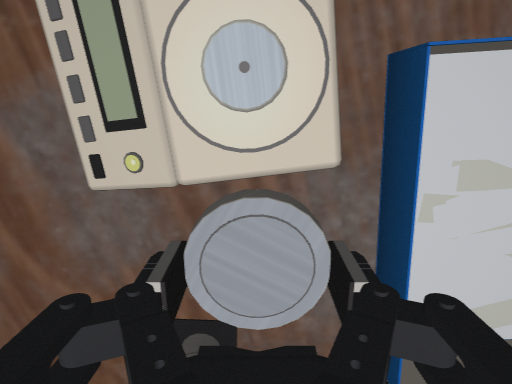

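The carrier disc shows bare at about (244.5,66), with its centre dot at (244,67). The held pan is centred at (257,262). I'm taking a second view from closer for height.

Call:
{"op": "carry_out", "data": {"moves": [{"x": 0.3,"y": -0.1,"z": 0,"turn": 0},{"x": 0.5,"y": -0.1,"z": 0,"turn": 0},{"x": 0.5,"y": -0.1,"z": 0,"turn": 0},{"x": 0.3,"y": 0,"z": 0,"turn": 0},{"x": 0,"y": 0,"z": 0,"turn": 0},{"x": 0,"y": 0,"z": 0,"turn": 0},{"x": 0,"y": 0,"z": 0,"turn": 0},{"x": 0,"y": 0,"z": 0,"turn": 0}]}}

```text
t: 11.55
tool_pos: [0.5999, -0.0081, 0.1476]
tool_rot: [2.22, 2.223, -0.0]
contact_force: [0.1, -0.1, -1.3]
opening: 0.0655
grip_force: 44.8
```

```bash
cat > c.py <<'E'
from h import *
# ring/dot: dark dot on the carrier, and dark engraved ring on held pan
def dot(im,c,r=14):
    g=cv2.cvtColor(im,cv2.COLOR_BGR2GRAY).astype(float);x,y=map(int,c)
    w=g[y-r:y+r+1,x-r:x+r+1];m=np.clip(np.median(w)-25-w,0,None);Y,X=np.mgrid[-r:r+1,-r:r+1]
    return np.array([x+(X*m).sum()/m.sum(),y+(Y*m).sum()/m.sum()])
def ring(im,c,d=52.):
    g=cv2.GaussianBlur(cv2.cvtColor(im,cv2.COLOR_BGR2GRAY),(3,3),0).astype(float);pts=[]
    for a in np.linspace(0,2*np.pi,120,endpoint=False):
        r=np.arange(52,70,.25);X=c[0]+r*np.cos(a);Y=c[1]+r*np.sin(a)*.92
        v=cv2.remap(g.astype(np.float32),X.astype(np.float32)[None],Y.astype(np.float32)[None],1)[0]
        k=np.argmin(v);pts.append([X[k],Y[k]])
    return cv2.fitEllipse(np.array(pts,np.float32))
E
python3 - <<'E'
from c import *
import json
T5=np.array([0.6073,-0.0488,0.1476])
o=snap('wrist','w6.png');m=ctrl.mark_of('wrist','carrier_top');print(o['tool_pos'],[(d['pixel'],d['confidence']) for d in m[:2]])
a=cv2.imread('pics/w5.png');b=cv2.imread('pics/w6.png')
P5=cam('wrist',{'tool_pos':T5,'tool_rot':o['tool_rot']});P6=cam('wrist',o)
d5=dot(a,(244,67));c=max(m,key=lambda d:-abs(d['pixel'][1]-130))['pixel'];g=proj(P6,np.r_[onz(P5,d5,.074),.074]);d6=dot(b,g);print(d5,g,d6)
print('carrier tri',tri([P5,P6],[d5,d6]),onz(P5,d5,.074),onz(P6,d6,.074))
e=ring(b,(257,265));print('ring',e)
# fit pan_top pose in tool from ellipse: solve for centre
from scipy.optimize import least_squares
th=np.linspace(0,2*np.pi,60);C,ax,an=e;an=np.radians(an)
E=np.c_[C[0]+ax[0]/2*np.cos(th)*np.cos(an)-ax[1]/2*np.sin(th)*np.sin(an),C[1]+ax[0]/2*np.cos(th)*np.sin(an)+ax[1]/2*np.sin(th)*np.cos(an)]
def f(p):
    R=Ro.from_rotvec([p[3],p[4],0]).as_matrix();X=p[:3]+(R@np.c_[.026*np.cos(th),.026*np.sin(th),0*th].T).T
    w=(P6@np.c_[X,np.ones(60)].T).T;w=w[:,:2]/w[:,2:]
    # distance to ellipse
    q=(w-C)@np.array([[np.cos(an),-np.sin(an)],[np.sin(an),np.cos(an)]]);return np.hypot(q[:,0]/(ax[0]/2),q[:,1]/(ax[1]/2))-1
s=least_squares(f,np.r_[o['tool_pos']+[0,0,.015],0,0],x_scale=[.01,.01,.01,.1,.1]);print('pan_top-tool world',(s.x[:3]-o['tool_pos']).round(4),'tilt deg',np.degrees(s.x[3:]).round(2),s.cost)
print('centre at tool z -.015:',onz(P6,C,o['tool_pos'][2]+.015)-o['tool_pos'][:2])
E
```

```text
[ 0.59988698 -0.00813658  0.1475708 ] [([253.4, 135.1], 0.55)]
[243.90403226  66.54758065] [255.62059903 131.56548141] [255.6923825  131.68168558]
carrier tri [0.59946674 0.04214733 0.07443949] [0.59943379 0.04217754] [0.59948187 0.04210061]
ring ((257.1406555175781, 269.1973571777344), (111.11907196044922, 112.5728530883789), 120.8945541381836)
pan_top-tool world [ 0.0003 -0.0032  0.0119] tilt deg [-15.46  -2.49] 9.054027780157722e-29
centre at tool z -.015: [ 0.00052339 -0.00125631]
```

```bash
sed -i 's/np.arange(52,70,.25)/np.arange(50,64,.25)/; s/\*\.92/*.87/' c.py
python3 - <<'E'
from c import *
from scipy.optimize import least_squares
o=ctrl.get_obs();P=cam('wrist',o);b=cv2.imread('pics/w6.png')
e=ring(b,(257.3,264));e=ring(b,e[0]);print(e)
C,ax,an=e;an=np.radians(an);th=np.linspace(0,2*np.pi,60)
def f(p):
    R=Ro.from_rotvec([p[3],p[4],0]).as_matrix();X=p[:3]+(R@np.c_[.026*np.cos(th),.026*np.sin(th),0*th].T).T
    w=(P@np.c_[X,np.ones(60)].T).T;w=w[:,:2]/w[:,2:]
    q=(w-C)@np.array([[np.cos(an),-np.sin(an)],[np.sin(an),np.cos(an)]]);return np.hypot(q[:,0]/(ax[0]/2),q[:,1]/(ax[1]/2))-1
s=least_squares(f,np.r_[o['tool_pos']+[0,0,.015],0,0],x_scale=[.01,.01,.01,.1,.1]);print((s.x[:3]-o['tool_pos']).round(4),np.degrees(s.x[3:]).round(2),s.cost)
print(onz(P,C,o['tool_pos'][2]+.015)-o['tool_pos'][:2],o['tool_pos'])
E
```

```text
((256.9031982421875, 265.9399108886719), (101.57624053955078, 114.34837341308594), 89.7589340209961)
[ 0.0004 -0.0015  0.014 ] [-0.18  0.07] 2.41186566430907e-23
[0.00041495 0.00040099] [ 0.5998515  -0.00815453  0.14752714]
```

The carrier triangulates to (0.5995, 0.0421, 0.0744), which matches the stated 74 mm. The pan is level to 0.2° and centred in the tool to within about 1 mm. I'm moving to hover over the carrier.

Call:
{"op": "carry_out", "data": {"moves": [{"x": 0.3,"y": -0.03,"z": 0,"turn": 0},{"x": 0.6,"y": 0,"z": 0,"turn": 0},{"x": 0.6,"y": 0,"z": 0.2,"turn": 0},{"x": 0.4,"y": 0,"z": 0.6,"turn": 0},{"x": 0.13,"y": 0,"z": 0.7,"turn": 0},{"x": 0,"y": 0,"z": 0.7,"turn": 0},{"x": 0,"y": 0,"z": 0.4,"turn": 0},{"x": 0,"y": 0,"z": 0.1,"turn": 0}]}}

```text
t: 12.45
tool_pos: [0.5973, 0.0437, 0.0773]
tool_rot: [-2.216, -2.222, 0.004]
contact_force: [0.4, -0.4, -1.6]
opening: 0.0657
grip_force: 44.8
```

Call:
{"op": "carry_out", "data": {"moves": [{"x": 0,"y": 0,"z": 0.06,"turn": 0},{"x": 0,"y": 0,"z": 0.06,"turn": 0},{"x": 0,"y": 0,"z": 0.06,"turn": 0},{"x": 0,"y": 0,"z": 0.06,"turn": 0},{"x": 0,"y": 0,"z": 0.06,"turn": 0},{"x": 0,"y": 0,"z": 0.06,"turn": 0},{"x": 0,"y": 0,"z": 0,"turn": 0},{"x": 0,"y": 0,"z": 0,"turn": 0}]}}

```text
t: 13.25
tool_pos: [0.5989, 0.043, 0.071]
tool_rot: [-2.219, -2.224, 0.0]
contact_force: [-0.0, 0.3, -1.5]
opening: 0.0655
grip_force: 44.8
```

Call:
{"op": "carry_out", "data": {"moves": [{"x": 0,"y": 0,"z": 0.04,"turn": 0},{"x": 0,"y": 0,"z": 0.04,"turn": 0},{"x": 0,"y": 0,"z": 0.04,"turn": 0},{"x": 0,"y": 0,"z": 0.04,"turn": 0},{"x": 0,"y": 0,"z": 0.04,"turn": 0},{"x": 0,"y": 0,"z": 0.04,"turn": 0},{"x": 0,"y": 0,"z": 0.02,"turn": 0},{"x": 0,"y": 0,"z": 0,"turn": 0}]}}

```text
t: 14.05
tool_pos: [0.5989, 0.043, 0.0644]
tool_rot: [-2.219, -2.224, 0.0]
contact_force: [-0.8, 0.7, -1.7]
opening: 0.0655
grip_force: 44.8
```

Call:
{"op": "carry_out", "data": {"moves": [{"x": 0,"y": 0,"z": 0.02,"turn": 0},{"x": 0,"y": 0,"z": 0.02,"turn": 0},{"x": 0,"y": 0,"z": 0.02,"turn": 0},{"x": 0,"y": 0,"z": 0.01,"turn": 0},{"x": 0,"y": 0,"z": 0,"turn": 0},{"x": 0,"y": 0,"z": 0,"turn": 0},{"x": 0,"y": 0,"z": 0,"turn": 0},{"x": 0,"y": 0,"z": 0,"turn": 0}]}}

```text
t: 14.85
tool_pos: [0.599, 0.043, 0.0629]
tool_rot: [2.219, 2.224, 0.0]
contact_force: [-0.2, 0.6, -1.4]
opening: 0.0655
grip_force: 44.8
```

Call:
{"op": "carry_out", "data": {"moves": [{"x": 0,"y": 0,"z": 0.02,"turn": 0},{"x": 0,"y": 0,"z": 0.02,"turn": 0},{"x": 0,"y": 0,"z": 0.01,"turn": 0},{"x": 0,"y": 0,"z": 0,"turn": 0},{"x": 0,"y": 0,"z": 0,"turn": 0},{"x": 0,"y": 0,"z": 0,"turn": 0},{"x": 0,"y": 0,"z": 0,"turn": 0},{"x": 0,"y": 0,"z": 0,"turn": 0}]}}

```text
t: 15.65
tool_pos: [0.599, 0.043, 0.0616]
tool_rot: [2.219, 2.224, 0.0]
contact_force: [-0.5, 0.5, -0.6]
opening: 0.0655
grip_force: 44.9
```

Call:
{"op": "carry_out", "data": {"moves": [{"x": 0,"y": 0,"z": 0.02,"turn": 0},{"x": 0,"y": 0,"z": 0,"turn": 0},{"x": 0,"y": 0,"z": 0,"turn": 0},{"x": 0,"y": 0,"z": 0,"turn": 0},{"x": 0,"y": 0,"z": 0,"turn": 0},{"x": 0,"y": 0,"z": 0,"turn": 0},{"x": 0,"y": 0,"z": 0,"turn": 0},{"x": 0,"y": 0,"z": 0,"turn": 0}]}}

```text
t: 16.45
tool_pos: [0.599, 0.043, 0.0612]
tool_rot: [2.219, 2.224, 0.0]
contact_force: [-1.4, 0.0, 1.7]
opening: 0.0654
grip_force: 45.1
```

Call:
{"op": "carry_out", "data": {"moves": [{"x": 0,"y": 0,"z": 0,"turn": 0},{"x": 0,"y": 0,"z": 0,"turn": 0},{"x": 0,"y": 0,"z": 0,"turn": 0},{"x": 0,"y": 0,"z": 0,"turn": 0},{"x": 0,"y": 0,"z": 0,"turn": 0},{"x": 0,"y": 0,"z": 0,"turn": 0},{"x": 0,"y": 0,"z": -0.1,"turn": 0},{"x": 0,"y": 0,"z": -0.2,"turn": 0}], "grip": 80}}

```text
t: 17.25
tool_pos: [0.5986, 0.043, 0.0683]
tool_rot: [-2.219, -2.223, 0.001]
contact_force: [0.6, 0.5, -0.6]
opening: 0.0797
grip_force: 0.0
```

Call:
{"op": "carry_out", "data": {"moves": [{"x": 0,"y": 0,"z": -0.5,"turn": 0},{"x": 0,"y": 0,"z": -0.8,"turn": 0},{"x": 0,"y": 0,"z": -1,"turn": 0},{"x": 0,"y": 0,"z": -1,"turn": 0},{"x": 0,"y": 0,"z": -0.6,"turn": 0},{"x": 0,"y": 0,"z": -0.2,"turn": 0},{"x": 0,"y": 0,"z": 0,"turn": 0},{"x": 0,"y": 0,"z": 0,"turn": 0}]}}

```text
t: 18.05
tool_pos: [0.5982, 0.043, 0.1698]
tool_rot: [-2.218, -2.223, 0.002]
contact_force: [-0.3, -0.6, -0.9]
opening: 0.0801
grip_force: 0.0
```

```bash
python3 m.py w7.png pan_top:0.0772
```

```text
t 18.05 tcp [0.5982 0.043  0.1698] F [-0.3 -0.6 -0.9] open 0.0801
[[-0.002, 1.0, -0.002], [1.0, 0.002, 0.0], [0.0, -0.002, -1.0]]
pan_top [259.2 195. ] 0.92 at z 0.0772 [0.6003 0.0427] tool shift/25mm [-0.01  0.09  3.7 ]
   rect [214.6 148.7  91.5  84.4] 0.93
   tri last2 [0.6022 0.2102 0.6033]
```

View pics/w7.png

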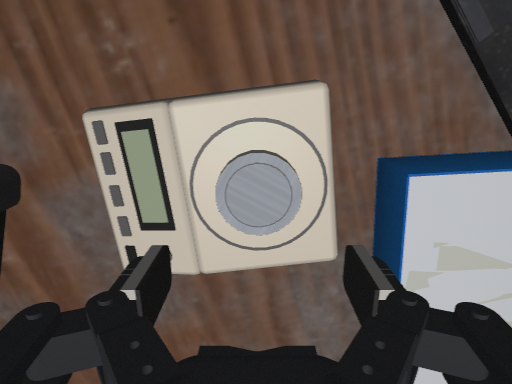

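The pan sits at (258.5,194) in the middle of the deck's ring. I'll check its height and tilt numerically.

```bash
cat > r.py <<'E'
from c import *
from scipy.optimize import least_squares
def pose(f,o,c,r0,r1,d,X0,asp=.9):
    g=cv2.cvtColor(cv2.imread('pics/'+f),cv2.COLOR_BGR2GRAY).astype(np.float32);P=cam('wrist',o);pts=[]
    for _ in range(2):
        pts=[]
        for a in np.linspace(0,2*np.pi,120,endpoint=False):
            r=np.arange(r0,r1,.25);X=c[0]+r*np.cos(a);Y=c[1]+r*np.sin(a)*asp
            v=cv2.remap(g,X.astype(np.float32)[None],Y.astype(np.float32)[None],1)[0];k=np.argmin(v);pts.append([X[k],Y[k]])
        e=cv2.fitEllipseAMS(np.array(pts,np.float32));c=e[0];asp=e[1][0]/e[1][1]
    pts=np.array(pts);th=np.linspace(0,2*np.pi,120,endpoint=False)
    def fn(p):
        R=Ro.from_rotvec([p[3],p[4],0]).as_matrix();X=p[:3]+(R@np.c_[d/2*np.sin(th),d/2*np.cos(th),0*th].T).T
        w=(P@np.c_[X,np.ones(120)].T).T;w=w[:,:2]/w[:,2:]
        return np.min(np.hypot(*(pts[:,None]-w[None]).transpose(2,0,1)),axis=1)
    s=least_squares(fn,np.r_[X0,0,0],x_scale=[.01,.01,.01,.1,.1],loss='soft_l1',f_scale=.5)
    return e,s.x[:3].round(4),np.degrees(s.x[3:]).round(2),onz(P,e[0],X0[2]).round(4)
E
python3 - <<'E'
from r import *
o=ctrl.get_obs();print(pose('w7.png',o,(258.7,194.5),29,39,.052,[.6,.0425,.077]))
E
```

```text
(((258.1203918457031, 194.5500946044922), (63.39870834350586, 66.41581726074219), 269.51153564453125), array([0.5993, 0.0412, 0.0733]), array([-1.66, -3.94]), array([0.5994, 0.0431]))
```

Call:
{"op": "carry_out", "data": {"moves": [{"x": -0.4,"y": -0.1,"z": 0,"turn": 0},{"x": -0.8,"y": -0.2,"z": 0,"turn": 0},{"x": -1,"y": -0.2,"z": 0,"turn": 0},{"x": -1,"y": -0.2,"z": 0,"turn": 0},{"x": -1,"y": -0.2,"z": 0,"turn": 0},{"x": -1,"y": -0.2,"z": 0,"turn": 0},{"x": -1,"y": -0.2,"z": 0,"turn": 0},{"x": -1,"y": -0.2,"z": 0,"turn": 0}], "grip": 70}}

```text
t: 19.05
tool_pos: [0.5611, -0.1386, 0.1708]
tool_rot: [-2.219, -2.223, 0.001]
contact_force: [-0.7, 0.6, 0.5]
opening: 0.0699
grip_force: 0.0
```

Call:
{"op": "carry_out", "data": {"moves": [{"x": -1,"y": -0.2,"z": 0,"turn": 0},{"x": -1,"y": -0.2,"z": 0,"turn": 0},{"x": -1,"y": -0.2,"z": 0,"turn": 0},{"x": -1,"y": -0.2,"z": 0,"turn": 0},{"x": -0.9,"y": -0.2,"z": 0,"turn": 0},{"x": -0.6,"y": 0,"z": 0,"turn": 0},{"x": -0.2,"y": 0,"z": 0,"turn": 0},{"x": 0,"y": 0,"z": 0,"turn": 0}]}}

```text
t: 19.85
tool_pos: [0.537, -0.28, 0.1709]
tool_rot: [-2.22, -2.222, -0.0]
contact_force: [0.8, -1.0, -0.4]
opening: 0.0702
grip_force: 0.0
```

```bash
python3 m.py w8.png weight_large:0.003
```

```text
t 19.85 tcp [ 0.537  -0.28    0.1709] F [ 0.8 -1.  -0.4] open 0.0702
[[-0.001, 1.0, -0.0], [1.0, 0.001, 0.0], [0.0, -0.0, -1.0]]
weight_large [262.6 133.2] 0.65 at z 0.003 [ 0.543  -0.2418] tool shift/25mm [1.53 0.24 6.72]
   rect [239.9 114.3  52.3  50.2] 0.7
```

View pics/w8.png

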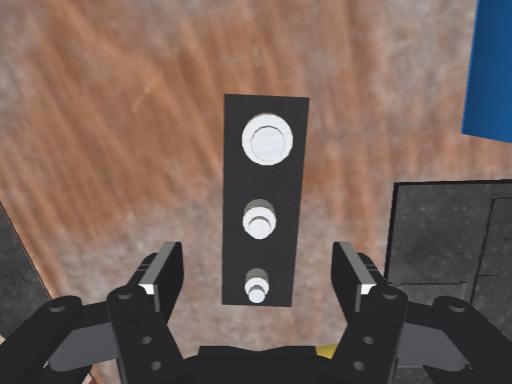

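The large weight's knob is at (268.5,142), the medium's at (260,225) and the small's at (257,293). The large one is at the pad's far end. I'm moving above it for the second view.

Call:
{"op": "carry_out", "data": {"moves": [{"x": 0.2,"y": 0.05,"z": 0,"turn": 0},{"x": 0.4,"y": 0.1,"z": 0.3,"turn": 0},{"x": 0.4,"y": 0.1,"z": 0.5,"turn": 0},{"x": 0.3,"y": 0.05,"z": 0.5,"turn": 0},{"x": 0.2,"y": 0,"z": 0.3,"turn": 0},{"x": 0,"y": 0,"z": 0,"turn": 0},{"x": 0,"y": 0,"z": 0,"turn": 0},{"x": 0,"y": 0,"z": 0,"turn": 0}]}}

```text
t: 20.85
tool_pos: [0.5449, -0.2426, 0.1317]
tool_rot: [2.219, 2.222, 0.0]
contact_force: [-0.7, -0.5, 0.4]
opening: 0.0702
grip_force: 0.0
```

```bash
python3 m.py w9.png weight_large:0.003; python3 -c "
import cv2
a=cv2.imread('pics/w9.png');cv2.imwrite('pics/w9c.png',cv2.resize(a[90:290,150:370],None,fx=3,fy=3,interpolation=2)[:600])"
```

```text
t 20.85 tcp [ 0.5449 -0.2426  0.1317] F [-0.7 -0.5  0.4] open 0.0702
[[-0.002, 1.0, 0.001], [1.0, 0.002, -0.001], [-0.001, 0.001, -1.0]]
weight_large [255.5 183.8] 0.65 at z 0.003 [ 0.5443 -0.2442] tool shift/25mm [-0.06 -0.03  5.15]
   rect [227.7 161.1  57.8  61.6] 0.98
   tri last2 [ 0.5435 -0.2403  0.0165]
```

View pics/w9c.png

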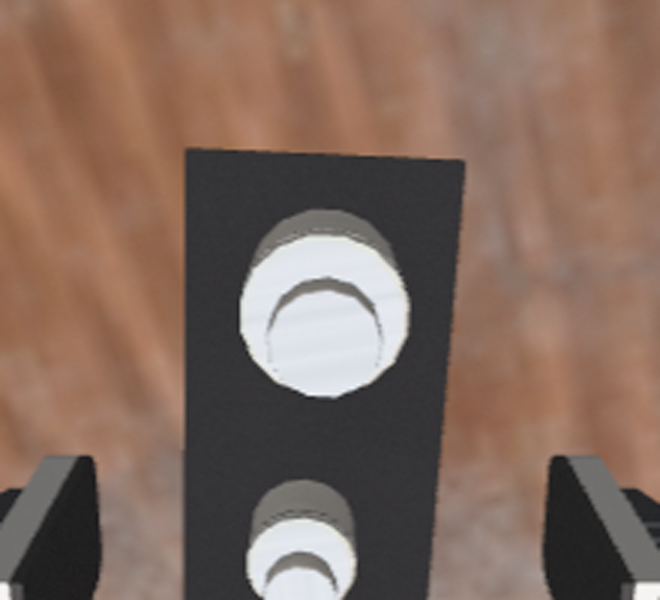

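The knob top is at (258,204.3) and the body's shoulder centre at (258.3,195.3), centred between the fingertips at columns 183 and 331.

Run:
```python
from h import *
o=ctrl.get_obs();P=cam('wrist',o);P8=cam('wrist',{'tool_pos':np.array([.537,-.28,.1709]),'tool_rot':np.array([-2.22,-2.222,0])})
print(onz(P,(258,204.3),.060),onz(P,(258.3,195.3),.039),tri([P8,P],[(268.5,143.5),(258,204.3)]),o['tool_pos'])
```

```text
[ 0.54610711 -0.24326854] [ 0.54643966 -0.24327611] [ 0.54634748 -0.24304007  0.06077032] [ 0.54479492 -0.24262304  0.13169907]
```

Call:
{"op": "carry_out", "data": {"moves": [{"x": -0.02,"y": 0.06,"z": 0.4,"turn": 0},{"x": 0,"y": 0,"z": 0.8,"turn": 0},{"x": 0,"y": 0,"z": 0.9,"turn": 0},{"x": 0,"y": 0,"z": 0.9,"turn": 0},{"x": 0,"y": 0,"z": 0.8,"turn": 0},{"x": 0,"y": 0,"z": 0.6,"turn": 0},{"x": 0,"y": 0,"z": 0.3,"turn": 0},{"x": 0,"y": 0,"z": 0.1,"turn": 0}]}}

```text
t: 21.85
tool_pos: [0.5456, -0.2424, 0.01]
tool_rot: [-2.218, -2.223, 0.001]
contact_force: [-0.8, -0.3, 1.4]
opening: 0.07
grip_force: 0.0
```

Call:
{"op": "carry_out", "data": {"moves": [{"x": 0,"y": 0,"z": 0,"turn": 0},{"x": 0,"y": 0,"z": 0,"turn": 0},{"x": 0,"y": 0,"z": 0,"turn": 0},{"x": 0,"y": 0,"z": 0,"turn": 0},{"x": 0,"y": 0,"z": 0,"turn": 0},{"x": 0,"y": 0,"z": 0,"turn": 0},{"x": 0,"y": 0,"z": 0,"turn": 0},{"x": 0,"y": 0,"z": 0,"turn": 0}], "grip": 36, "newtons": 60}}

```text
t: 22.65
tool_pos: [0.5469, -0.2432, 0.0125]
tool_rot: [2.218, 2.222, 0.001]
contact_force: [-1.6, 0.5, 6.1]
opening: 0.0423
grip_force: 62.3
```

Call:
{"op": "carry_out", "data": {"moves": [{"x": 0,"y": 0,"z": -0.1,"turn": 0},{"x": 0,"y": 0,"z": -0.3,"turn": 0},{"x": 0,"y": 0,"z": -0.7,"turn": 0},{"x": 0,"y": 0,"z": -1,"turn": 0},{"x": 0,"y": 0,"z": -1,"turn": 0},{"x": 0,"y": 0,"z": -1,"turn": 0},{"x": 0,"y": 0,"z": -1,"turn": 0},{"x": 0,"y": 0,"z": -0.7,"turn": 0}]}}

```text
t: 23.45
tool_pos: [0.5459, -0.2424, 0.1571]
tool_rot: [2.219, 2.224, 0.0]
contact_force: [-0.4, -0.5, -4.5]
opening: 0.0424
grip_force: 61.9
```

Call:
{"op": "carry_out", "data": {"moves": [{"x": 0.3,"y": 0.1,"z": 0,"turn": 0},{"x": 0.6,"y": 0.1,"z": 0,"turn": 0},{"x": 0.8,"y": 0.2,"z": 0,"turn": 0},{"x": 0.8,"y": 0.2,"z": 0,"turn": 0},{"x": 0.8,"y": 0.2,"z": 0,"turn": 0},{"x": 0.8,"y": 0.2,"z": 0,"turn": 0},{"x": 0.8,"y": 0.2,"z": 0,"turn": 0},{"x": 0.8,"y": 0.2,"z": 0,"turn": 0}]}}

```text
t: 24.25
tool_pos: [0.5792, -0.0973, 0.153]
tool_rot: [-2.215, -2.221, 0.003]
contact_force: [0.2, 0.9, -4.8]
opening: 0.0424
grip_force: 61.8
```

Call:
{"op": "carry_out", "data": {"moves": [{"x": 0.8,"y": 0.2,"z": 0,"turn": 0},{"x": 0.8,"y": 0.2,"z": 0,"turn": 0},{"x": 0.7,"y": 0.2,"z": 0,"turn": 0},{"x": 0.5,"y": 0.1,"z": 0,"turn": 0},{"x": 0.3,"y": 0.1,"z": 0,"turn": 0},{"x": 0,"y": 0,"z": 0,"turn": 0},{"x": 0,"y": 0,"z": 0,"turn": 0},{"x": 0,"y": 0,"z": 0,"turn": 0}]}}

```text
t: 25.05
tool_pos: [0.6004, -0.0231, 0.1559]
tool_rot: [-2.22, -2.223, 0.001]
contact_force: [0.3, 0.3, -4.9]
opening: 0.0424
grip_force: 61.8
```

```bash
python3 m.py w10.png pan_top:0.077 weight_large:0.146
```

```text
t 25.05 tcp [ 0.6004 -0.0231  0.1559] F [ 0.3  0.3 -4.9] open 0.0424
[[-0.001, 1.0, -0.0], [1.0, 0.001, -0.0], [-0.0, -0.0, -1.0]]
pan_top [254.6 107.1] 0.7 at z 0.077 [0.5993 0.0428] tool shift/25mm [ 2.64 -0.04  3.16]
   rect [204.7  55.1 104.2 102.3] 0.92
   tri last2 [0.5998 0.0428 0.0776]
weight_large [255.3 243.1] 0.91 at z 0.146 [ 0.6    -0.0237] tool shift/25mm [-0.02 -0.02  0.4 ]
   rect [205.8 204.4 100.7 141.5] 0.59
   tri last2 [ 0.5692 -0.4575 -0.7424]
```

View pics/w10.png

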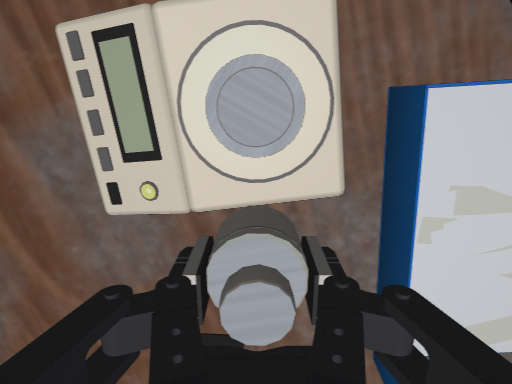

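The pan is centred at (255.5,106) and triangulates to (0.5998, 0.0428, 0.0776), matching the expected 77 mm. The weight hangs upright, with its shoulder at (258,272) and knob top at (259,308).

Call:
{"op": "carry_out", "data": {"moves": [{"x": 0.3,"y": -0.04,"z": 0,"turn": 0},{"x": 0.6,"y": 0,"z": 0,"turn": 0},{"x": 0.7,"y": 0,"z": 0.1,"turn": 0},{"x": 0.6,"y": 0,"z": 0.4,"turn": 0},{"x": 0.3,"y": 0,"z": 0.6,"turn": 0},{"x": 0.1,"y": 0,"z": 0.6,"turn": 0},{"x": 0,"y": 0,"z": 0.4,"turn": 0},{"x": 0,"y": 0,"z": 0.2,"turn": 0}]}}

```text
t: 26.2
tool_pos: [0.598, 0.0423, 0.0958]
tool_rot: [-2.218, -2.222, 0.004]
contact_force: [0.3, -0.7, -4.4]
opening: 0.0422
grip_force: 61.7
```

Call:
{"op": "carry_out", "data": {"moves": [{"x": 0,"y": 0,"z": 0.06,"turn": 0},{"x": 0,"y": 0,"z": 0.03,"turn": 0},{"x": 0,"y": 0,"z": 0,"turn": 0},{"x": 0,"y": 0,"z": 0,"turn": 0},{"x": 0,"y": 0,"z": 0,"turn": 0},{"x": 0,"y": 0,"z": 0,"turn": 0},{"x": 0,"y": 0,"z": 0,"turn": 0},{"x": 0,"y": 0,"z": 0,"turn": 0}]}}

```text
t: 27.0
tool_pos: [0.5995, 0.0425, 0.0963]
tool_rot: [2.219, 2.224, 0.0]
contact_force: [0.5, 0.3, -5.0]
opening: 0.0419
grip_force: 61.7
```

Call:
{"op": "carry_out", "data": {"moves": [{"x": 0,"y": 0,"z": 0.05,"turn": 0},{"x": 0,"y": 0,"z": 0.05,"turn": 0},{"x": 0,"y": 0,"z": 0.05,"turn": 0},{"x": 0,"y": 0,"z": 0.05,"turn": 0},{"x": 0,"y": 0,"z": 0.04,"turn": 0},{"x": 0,"y": 0,"z": 0.02,"turn": 0},{"x": 0,"y": 0,"z": 0,"turn": 0},{"x": 0,"y": 0,"z": 0,"turn": 0}]}}

```text
t: 27.8
tool_pos: [0.5995, 0.0425, 0.0898]
tool_rot: [2.219, 2.224, 0.0]
contact_force: [-0.4, 0.8, -4.1]
opening: 0.0422
grip_force: 61.7
```

Call:
{"op": "carry_out", "data": {"moves": [{"x": 0,"y": 0,"z": 0.02,"turn": 0},{"x": 0,"y": 0,"z": 0.02,"turn": 0},{"x": 0,"y": 0,"z": 0.01,"turn": 0},{"x": 0,"y": 0,"z": 0,"turn": 0},{"x": 0,"y": 0,"z": 0,"turn": 0},{"x": 0,"y": 0,"z": 0,"turn": 0},{"x": 0,"y": 0,"z": 0,"turn": 0},{"x": 0,"y": 0,"z": 0,"turn": 0}]}}

```text
t: 28.6
tool_pos: [0.5995, 0.0425, 0.0886]
tool_rot: [2.219, 2.224, -0.0]
contact_force: [-0.5, 0.3, -4.6]
opening: 0.0421
grip_force: 61.7
```

Call:
{"op": "carry_out", "data": {"moves": [{"x": 0,"y": 0,"z": 0.02,"turn": 0},{"x": 0,"y": 0,"z": 0.02,"turn": 0},{"x": 0,"y": 0,"z": 0.01,"turn": 0},{"x": 0,"y": 0,"z": 0,"turn": 0},{"x": 0,"y": 0,"z": 0,"turn": 0},{"x": 0,"y": 0,"z": 0,"turn": 0},{"x": 0,"y": 0,"z": 0,"turn": 0},{"x": 0,"y": 0,"z": 0,"turn": 0}]}}

```text
t: 29.4
tool_pos: [0.5995, 0.0425, 0.0873]
tool_rot: [2.219, 2.224, 0.0]
contact_force: [0.8, 0.7, -4.9]
opening: 0.0423
grip_force: 61.7
```

Call:
{"op": "carry_out", "data": {"moves": [{"x": 0,"y": 0,"z": 0.02,"turn": 0},{"x": 0,"y": 0,"z": 0.01,"turn": 0},{"x": 0,"y": 0,"z": 0,"turn": 0},{"x": 0,"y": 0,"z": 0,"turn": 0},{"x": 0,"y": 0,"z": 0,"turn": 0},{"x": 0,"y": 0,"z": 0,"turn": 0},{"x": 0,"y": 0,"z": 0,"turn": 0},{"x": 0,"y": 0,"z": 0,"turn": 0}]}}

```text
t: 30.2
tool_pos: [0.5995, 0.0425, 0.0866]
tool_rot: [2.219, 2.224, 0.0]
contact_force: [0.2, 0.1, -4.3]
opening: 0.0423
grip_force: 61.7
```

Call:
{"op": "carry_out", "data": {"moves": [{"x": 0,"y": 0,"z": 0.02,"turn": 0},{"x": 0,"y": 0,"z": 0.02,"turn": 0},{"x": 0,"y": 0,"z": 0,"turn": 0},{"x": 0,"y": 0,"z": 0,"turn": 0},{"x": 0,"y": 0,"z": 0,"turn": 0},{"x": 0,"y": 0,"z": 0,"turn": 0},{"x": 0,"y": 0,"z": 0,"turn": 0},{"x": 0,"y": 0,"z": 0,"turn": 0}]}}

```text
t: 31.0
tool_pos: [0.5995, 0.0425, 0.0856]
tool_rot: [2.219, 2.224, 0.0]
contact_force: [0.2, -0.2, -4.0]
opening: 0.0423
grip_force: 61.8
```

Call:
{"op": "carry_out", "data": {"moves": [{"x": 0,"y": 0,"z": 0.02,"turn": 0},{"x": 0,"y": 0,"z": 0,"turn": 0},{"x": 0,"y": 0,"z": 0,"turn": 0},{"x": 0,"y": 0,"z": 0,"turn": 0},{"x": 0,"y": 0,"z": 0,"turn": 0},{"x": 0,"y": 0,"z": 0,"turn": 0},{"x": 0,"y": 0,"z": 0,"turn": 0},{"x": 0,"y": 0,"z": 0,"turn": 0}]}}

```text
t: 31.8
tool_pos: [0.5995, 0.0425, 0.0852]
tool_rot: [2.219, 2.224, 0.0]
contact_force: [-1.2, 1.1, -1.0]
opening: 0.0422
grip_force: 62.1
```

Call:
{"op": "carry_out", "data": {"moves": [{"x": 0,"y": 0,"z": 0.01,"turn": 0},{"x": 0,"y": 0,"z": 0,"turn": 0},{"x": 0,"y": 0,"z": 0,"turn": 0},{"x": 0,"y": 0,"z": 0,"turn": 0},{"x": 0,"y": 0,"z": 0,"turn": 0},{"x": 0,"y": 0,"z": 0,"turn": 0},{"x": 0,"y": 0,"z": 0,"turn": 0},{"x": 0,"y": 0,"z": 0,"turn": 0}]}}

```text
t: 32.6
tool_pos: [0.5996, 0.0425, 0.0849]
tool_rot: [2.219, 2.224, 0.0]
contact_force: [-2.1, -0.1, 0.8]
opening: 0.0421
grip_force: 62.2
```

Call:
{"op": "carry_out", "data": {"moves": [{"x": 0,"y": 0,"z": 0,"turn": 0},{"x": 0,"y": 0,"z": 0,"turn": 0},{"x": 0,"y": 0,"z": 0,"turn": 0},{"x": 0,"y": 0,"z": 0,"turn": 0},{"x": 0,"y": 0,"z": 0,"turn": 0},{"x": 0,"y": 0,"z": 0,"turn": 0},{"x": 0,"y": 0,"z": 0,"turn": 0},{"x": 0,"y": 0,"z": 0,"turn": 0}], "grip": 75}}

```text
t: 33.4
tool_pos: [0.5994, 0.0425, 0.0848]
tool_rot: [-2.219, -2.224, 0.0]
contact_force: [-0.6, 0.5, -1.0]
opening: 0.0749
grip_force: 0.0
```

Call:
{"op": "carry_out", "data": {"moves": [{"x": 0,"y": 0,"z": -0.2,"turn": 0},{"x": 0,"y": 0,"z": -0.5,"turn": 0},{"x": 0,"y": 0,"z": -0.8,"turn": 0},{"x": 0,"y": 0,"z": -0.8,"turn": 0},{"x": 0,"y": 0,"z": -0.8,"turn": 0},{"x": 0,"y": 0,"z": -0.6,"turn": 0},{"x": 0,"y": 0,"z": -0.3,"turn": 0},{"x": 0,"y": 0,"z": 0,"turn": 0}]}}

```text
t: 34.2
tool_pos: [0.6003, 0.0425, 0.1866]
tool_rot: [2.218, 2.222, 0.003]
contact_force: [-0.2, -0.6, -1.3]
opening: 0.075
grip_force: 0.0
```

```bash
python3 m.py w11.png pan_top:0.076 weight_large:0.076
```

```text
t 34.2 tcp [0.6003 0.0425 0.1866] F [-0.2 -0.6 -1.3] open 0.075
[[-0.002, 1.0, 0.003], [1.0, 0.002, -0.0], [-0.0, 0.003, -1.0]]
   rect [215.3 143.   83.8  68.4] 0.85
weight_large [255.9 187.3] 0.89 at z 0.076 [0.6002 0.0431] tool shift/25mm [ 0.02 -0.01  4.43]
   rect [225.4 165.3  60.5  64.1] 0.94
   tri last2 [0.601  0.1908 0.5814]
```

View pics/w11.png

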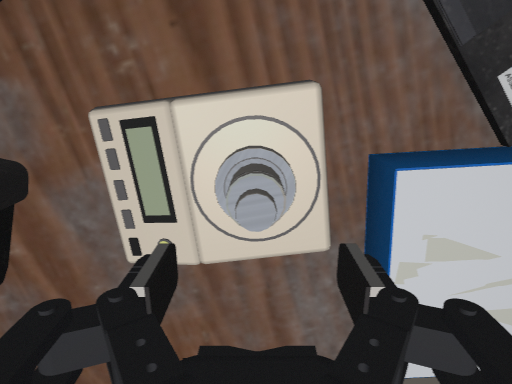

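The weight stands upright on the pan, its base marked at (256,187), which puts it at (0.6002, 0.0431) within 1 mm of the pan's centre. The gripper is well clear, so I'm handing in.

```bash
python3 -c "
from station import ctrl
print(ctrl.finish_job())"
```

```text
the job is handed in; nothing more can be done
None
```

The pan is seated level on its carrier, the large weight stands upright within about 1 mm of its centre, the two smaller weights were not touched, and the job was handed in at about 34 s.

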